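Feel along a neck collar for burrs

TASK

Feel the metal neck collar on its sprung rest for burrs: with the closed fingertips pointing down, touch the top of its round end plate, stroke along the middle of the band all the way round the curve, over the diamond-shaped plate, to the crossbar at the other end in one unbroken light stroke, and then lift off. Keep the collar pressed down a little the whole way between the two ends, but never so hard that the rest nears the bottom of its springs; do not grip, lift or shift the collar, and leave everything else in place.

Things in the scene. Friction and masses are not known exactly. Their poses are not given: they have to be found in the camera images.
- collar: loose flat metal neck collar, 5 mm thick, 0.2 kg, top level and smooth, 55 mm above the bench. A band 22 mm wide whose middle line is a circle of radius 75 mm about the origin, from the round end plate (+116 degrees, counter-clockwise from above from the body's +x) through +x to the straight crossbar end (-116 degrees); open towards -x. Origin: the circle's centre, level with the underside; z up
- round_end (a point): centre of the top of the round end plate (disc 40 mm across), where the stroke starts
- quarter (a point): point on the band's middle line, on its top, halfway (58 degrees) from the round end to the diamond
- middle (a point): centre of the top of the diamond-shaped plate (27 mm square set cornerwise) at the middle of the band
- bar_end (a point): centre of the top of the crossbar end (60 x 22 mm, set across the band like the bar of a T), where the stroke ends
- rest (a joint): how far the C-shaped wooden top of the rest, which carries the collar between small pins (2 mm lower than the collar's top), is pressed down, m: 0 at rest, 0.015 at the bottom. It sinks straight down without tilting and springs back: 1.2 to 2 N starts it, then 0.4 N more per mm. A stroke 3 to 10 mm down is light
- cradle: fixed round wooden base board of the rest, 216 mm across, 12 mm thick, concentric with the collar; origin under its centre, on the bench
- weight: loose brass knobbed weight, 26 mm across, 24 mm high, standing on the base board inside the curve of the collar; origin under its centre; stays where it is
- loupe: loose black eyeglass, 36 mm across, 28 mm high, beside the rest; stays where it is
- ring_box: loose small cloth-covered box, 50 x 50 x 36 mm, beside the rest; stays where it is
- bangle: loose copper bangle lying flat, 68 mm across, 12 mm high, beside the rest; stays where it is
- driver: loose screwdriver, 150 mm long, lying on the bench off to the robot's right; stays where it is
- jar: loose closed glass jar, 52 mm across, 60 mm high, off to the robot's left; stays where it is
- mallet: loose hammer, 220 mm long, lying on the bench off to the robot's left; stays where it is
Not all that is in view belongs to the job. There is more than one size of the collar; the one meant has the size given above.

How it is judged:
By the outcome, as a careful person would: the job done as asked, in the order asked, and still so for the second after the job is handed in, with the robot touching nothing.
It also fails if it takes over 51 s, if anything falls off the work surface, if the arm or the gripper's body presses on something with over 40 N, if the wrist force passes 120 N, or if a joint passes its speed limit or range.

ROBOT

A 6-joint arm with a two-finger parallel gripper is mounted at the origin on the work surface. World frame = base frame: x ahead of the robot, y to its left, z up, the work surface at z = 0. Lengths are in mm, angles in degrees, forces in N, time in s.
With the tool pointing down it reaches from about 350 to 850 mm from the base axis. Payload 8.1 kg.
Tool frame: the origin (TCP) lies midway between the tips of the shut fingers; the grasp point (between the pads) lies 19 mm behind it (r.pinch_z is the distance from the TCP to the grasp point, in mm); z points along the fingers, y is the line along which they close (so a half turn about z gives the same grasp; the last joint's range is limited). The gripper opens to 85 mm and grips with 20 to 120 N. Pads are 22 mm wide; open, the fingers measure 114 mm over their backs; the gripper's body (76 mm by 85 mm) begins 54 mm behind the grasp point. The pads swing forward as they close: fully open they stand 13 mm farther back than shut.
Start: joints at [-75.367, 7.471, 85.268, -0, 87.261, -4.893], TCP at [200.565, -565.49, 231.292] pointing down, gripper open.
Joint ranges: [-169.43, 169.43], [-51.17, 129.36], [1.28, 143.12], [-76.62, 256.62], [0, 156.53], [-152.29, 152.29]. Speed limits (degrees/s): [136.94, 136.94, 159.86, 180, 180, 180].

INTERFACE

Orientations are given as [roll, pitch, yaw] about the fixed x, y, z axes, in that order (R = Rz(yaw) Ry(pitch) Rx(roll)).
In Python, from bench import r gives the robot as it stands.
- The arm moves only by the shell command python3 -m jog 'ROWS' [OPENING] [FORCE]. ROWS is JSON, one flat list of numbers, 6 for each row, row after row: the shift along the tool's x, y, z in m, then the turn, a rotation vector about the tool's x, y, z in rad. A call has 1 to 8 rows; each row is the pose to reach, as a shift and turn from the pose commanded when the call began, along the tool's axes at that moment; what a row does not reach only later rows make up. A row lasts 1/8 s, in which the tool goes at most 62.5 mm and 10.7 degrees, less where a joint would pass 70% of its speed; a pose out of reach is approached as far as the arm can. A call with a gripper value outside its range is refused whole. OPENING is the opening, from -1 (shut) to 1 (fully open), set as the call begins (- or left out, the last holds). The fingers move at their own pace and stop on an object; FORCE is the grip in N (left out, the last holds). Time passes only in rows, so rows that repeat a pose let the fingers close. It gives the time, the measured TCP pose, the force, the opening and the grip force at its end, in the units of the state.
- r.sense(): the state, without advancing time (a new reading comes with each control period).
- r.snapshot(name): name is "side" or "top" or "wrist"; returns a dict with "pixels" (384x512x3 uint8, red, green, blue), "range_z" (384x512 float32, mm along the optical axis (not along the pixel's ray), 0 where there is no reading), "K" (3x3 intrinsics, pixels), "rvec" (rotation vector, rad) and "tvec" (3), from world to camera coordinates, as OpenCV has them. Camera axes: x right, y down, z forward; pixel columns grow to the right and rows downward; lengths in mm; the calibration is good to about 2 mm. A picture is of the moment at which its call begins.
- r.hand_in(): hands the job in; it is judged then, once.
Trained networks look in a picture, given as the dict that the camera call returned (one of the last four; its "shot" number tells which), for a name from the list of things; names that differ only in an ending like _2 or _b are one class to them, and where a whole thing is asked for, a point or a joint stands for the part that bears it (a point fixed in the world has none). Each returns a list of dicts, best first, with "score" (0 to 1); they miss things now and then, are a little off and sometimes report something else, mostly with a low value. They report only what shows in the picture. A call takes as long as a camera call. They do not tell look-alikes from the thing itself.
- r.look_for(picture, target): "bbox" ([left, top, right, bottom] in pixels, round what is visible of it).
- r.outline_of(picture, target): "region" (384x512 bool, what is visible of it) and "bbox" ([left, top, right, bottom] in pixels, round what is visible of it).
The state is a dict: "time": time; "joint_pos": joint angles; "qd": joint speeds; "joint_efforts": joint torques, N m; "tool_pos": TCP position; "tcp_rot": TCP orientation; "ft_force": force on the tool from outside, world axes, zero at the start; "wrist_torque": the same for the moment, N m; "finger_gap": finger opening in mm; "grip_force": force on a finger pad.
Only numpy, scipy, OpenCV 4.12 (cv2) and the standard library are available. Lean on these libraries where they do the work, as an engineer would, in place of code of your own. Each camera call takes 0.05 s, during which the arm holds its last target. There are 200 camera calls.

## Working session

There is one attempt and no reset: what is moved stays moved. The work goes in short steps, Python scripts to look and compute and a shell command to move; the robot and the scene stay as the last step left them, time stands still between calls to the robot, and variables do not carry over. Pictures are saved under pics/ and viewed, at most 10 in all, crops included, and the job is handed in when it is done.

```bash
mkdir -p pics; python3 - <<'E'
from bench import r
import cv2,numpy as np
a=r.snapshot("top");b=r.snapshot("side")
im=np.hstack([a["pixels"],b["pixels"]])[:,:,::-1]
cv2.imwrite("pics/a.png",a["pixels"][:,:,::-1]);cv2.imwrite("pics/b.png",b["pixels"][:,:,::-1])
for n,p in(("top",a),("side",b)):
  for t in("collar","round_end","middle","bar_end"):
    print(n,t,[(d["score"],d["bbox"]) for d in r.look_for(p,t)][:4])
print(r.sense())
E
```

```text
top collar [(0.93, [338.6, 243.0, 420.1, 308.4]), (0.67, [244.1, 134.5, 303.5, 193.9]), (0.4, [289.9, 120.3, 318.0, 135.2])]
top round_end [(0.71, [243.7, 133.2, 305.2, 193.3]), (0.56, [337.1, 240.4, 415.7, 307.4])]
top middle [(0.62, [339.7, 240.6, 416.5, 306.4]), (0.56, [242.0, 133.9, 305.9, 195.1])]
top bar_end [(0.8, [334.5, 239.6, 421.5, 306.8]), (0.59, [244.5, 135.2, 303.2, 193.4]), (0.52, [269.7, 155.6, 274.9, 156.2])]
side collar [(0.76, [149.8, 266.9, 203.2, 341.9]), (0.34, [247.7, 179.3, 306.7, 223.5])]
side round_end [(0.78, [247.1, 177.3, 305.5, 225.6]), (0.63, [151.5, 268.3, 199.5, 346.8]), (0.57, [307.7, 225.4, 331.0, 244.0])]
side middle [(0.74, [249.2, 179.6, 305.8, 225.1])]
side bar_end [(0.9, [246.5, 179.9, 306.0, 220.5]), (0.67, [139.4, 266.3, 205.9, 339.9])]
{'time': 0.5, 'joint_pos': array([-7.53676821e+01,  7.47265497e+00,  8.52690096e+01,  1.47732510e-03,
        8.72631480e+01, -4.89440480e+00]), 'qd': array([ 0.020352  ,  0.03682551, -0.01586253,  0.11847446, -0.04466301,
       -0.12385963]), 'joint_efforts': array([-8.44290007e-04, -5.68715751e+01, -5.00361049e+01, -1.78106247e-04,
        2.91303484e-03, -4.18134860e-06]), 'tool_pos': array([ 200.55982668, -565.4674189 ,  231.26508188]), 'tcp_rot': array([-1.79995331e+02, -1.88085532e-03,  1.95266520e+01]), 'ft_force': array([ 0.19862615, -0.14411056,  0.54869543]), 'wrist_torque': array([-0.00881004,  0.07776535, -0.0248194 ]), 'grip_force': 0.0, 'finger_gap': 85.406693989379}
```

View pics/a.png

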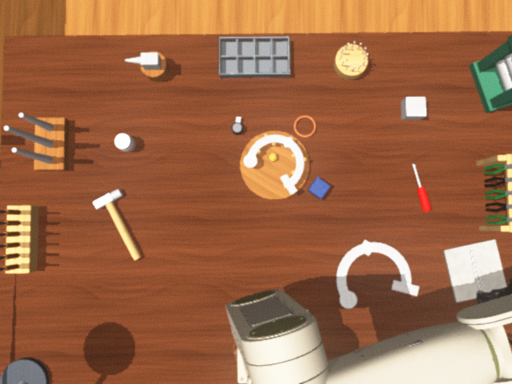

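View pics/b.png

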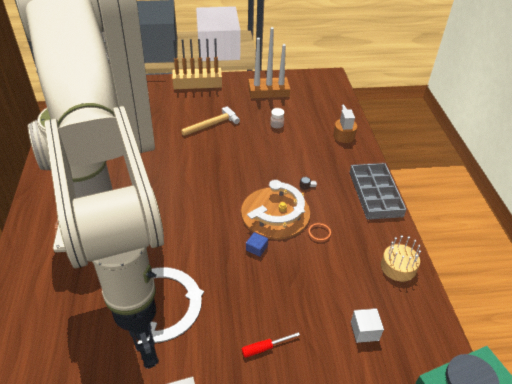

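Two collars: one on the round wooden board at top-image (272,164), and a larger one flat on the bench at (379,274). The one on the board fits (on a rest, about 170 mm across, while the other is about 1.3 times bigger). Next I measure it and enlarge it.

```bash
cat > h.py <<'E'
import numpy as np,cv2
from scipy.optimize import least_squares
def pts(p,mask):
    R=cv2.Rodrigues(np.array(p["rvec"],float))[0];t=np.array(p["tvec"],float).ravel()
    v,u=np.nonzero(mask&(p["range_z"]>0));z=p["range_z"][v,u]
    c=np.c_[u,v,np.ones(len(u))]@np.linalg.inv(p["K"]).T*z[:,None]
    return (c-t)@R, np.c_[u,v]
def proj(p,X):
    return cv2.projectPoints(np.array(X,float).reshape(-1,1,3),np.array(p["rvec"],float),np.array(p["tvec"],float),np.array(p["K"],float),None)[0].reshape(-1,2)
def white(p):
    h=cv2.cvtColor(p["pixels"],cv2.COLOR_RGB2HSV);return (h[...,1]<60)&(h[...,2]>150)
def model(c,yaw,s=1.0):  # dense sample of collar top in xy
    a=np.radians(np.linspace(-116,116,400))
    g=[np.c_[rr*np.cos(a),rr*np.sin(a)] for rr in np.linspace(64,86,12)]
    e=np.radians(116);q=np.array([75*np.cos(e),75*np.sin(e)])
    d=np.mgrid[-20:21:2,-20:21:2].reshape(2,-1).T;g.append(q+d[np.hypot(*d.T)<=20])
    d=np.mgrid[-19:20:2,-19:20:2].reshape(2,-1).T;g.append([75,0]+d[abs(d).sum(1)<=19])
    d=np.mgrid[-30:31:2,-11:12:2].reshape(2,-1).T;rad=np.array([np.cos(e),-np.sin(e)]);tan=np.array([rad[1],-rad[0]])
    g.append(q*[1,-1]+d[:,:1]*rad+d[:,1:]*tan)
    g=np.vstack(g);C,S=np.cos(yaw),np.sin(yaw)
    return g@np.array([[C,S],[-S,C]])+c
def ideal(n=1.0):
    m=np.zeros((300,300),np.uint8)
    g=np.round(model(np.array([150,150.]),0)).astype(int);m[g[:,1],g[:,0]]=1
    return cv2.morphologyEx(m,cv2.MORPH_CLOSE,np.ones((3,3)))
E
python3 - <<'E'
from bench import r
from h import *
p=r.snapshot("top")
w=white(p);w[:120]=0;w[200:]=0;w[:,:235]=0;w[:,312:]=0
X,uv=pts(p,w);k=(X[:,2]>40)&(X[:,2]<75);X=X[k];print(len(X),X.mean(0),np.median(X[:,2]))
D=cv2.distanceTransform(1-ideal(),cv2.DIST_L2,3)
def cost(q):
    C,S=np.cos(q[2]),np.sin(q[2]);l=(X[:,:2]-q[:2])@np.array([[C,-S],[S,C]])
    return cv2.remap(D,(l[:,0]+150).astype(np.float32),(l[:,1]+150).astype(np.float32),1,borderValue=100).ravel()
c0=np.median(X[:,:2],0)
f=min((least_squares(cost,[*X[:,:2].mean(0),y],diff_step=1e-3,loss='soft_l1') for y in np.arange(-3.1,3.1,.4)),key=lambda f:f.cost)
print(f.x[:2],np.degrees(f.x[2]),f.cost)
print(proj(p,[[0,0,0],[200,-565,231],[100,0,0],[0,100,0]]))
for n in("weight","loupe","ring_box","bangle"):
    o=r.outline_of(p,n)
    if o: print(n,o[0]["score"],pts(p,o[0]["region"])[0].mean(0).round())
i=cv2.resize(p["pixels"][110:215,225:335],None,fx=5,fy=5,interpolation=2)[:,:,::-1];cv2.imwrite("pics/c.png",i)
E
```

```text
974 [566.13446496 -23.18646191  56.44269204] 56.40790534825214
[551.33861607 -10.58871587] -31.90165710876315 8.845127582550049
[[272.47533186 344.96644536]
 [492.21056076 287.72102912]
 [272.14757827 311.59880116]
 [239.64178669 345.23727987]]
loupe 0.49 [668. 103.  22.]
ring_box 0.8 [ 477. -143.   37.]
bangle 0.61 [ 674. -103.   12.]
```

View pics/c.png

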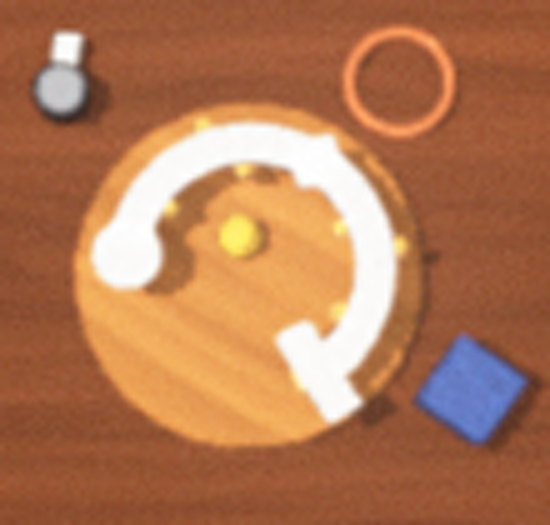

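The crop confirms it: the collar on the pinned board has its round plate at the left (crop 128,255), the diamond at (320,160) and the crossbar at (318,372). The brass weight is inside at (240,235). I'll move above it with the fingers shut and refine with the wrist camera.

```bash
python3 -m jog '[0.060,-0.047,0,0,0,0, 0.108,-0.085,0,0,0,0, 0.156,-0.122,0,0,0,0, 0.204,-0.160,0,0,0,0, 0.252,-0.198,0,0,0,0, 0.300,-0.235,0,0,0,0, 0.348,-0.273,0,0,0,0, 0.396,-0.311,0,0,0,0]' -1 20
python3 -m jog '[0.045,-0.035,0,0,0,0, 0.085,-0.068,0,0,0,0, 0.110,-0.086,0,0,0,0, 0.120,-0.094,0,0,0,0, 0.120,-0.094,0,0,0,0, 0.120,-0.094,0,0,0,0]'
cat >> h.py <<'E'
def fit(p,c0,y0,w=None):
    w=white(p) if w is None else w
    X,uv=pts(p,w);k=(abs(X[:,2]-55)<10)&(np.hypot(*(X[:,:2]-c0).T)<120);X=X[k]
    I=ideal();D=cv2.distanceTransform(1-I,cv2.DIST_L2,3)
    def out(q):
        C,S=np.cos(q[2]),np.sin(q[2]);l=(X[:,:2]-q[:2])@np.array([[C,-S],[S,C]])
        return cv2.remap(D,(l[:,0]+150).astype(np.float32),(l[:,1]+150).astype(np.float32),1,borderValue=100).ravel()
    f=least_squares(out,[*c0,y0],diff_step=1e-3,loss='soft_l1')
    return f.x[:2],np.degrees(f.x[2]),f.cost,len(X),np.median(X[:,2])
E
python3 - <<'E'
from bench import r
from h import *
for n in("wrist","top","side"):
    p=r.snapshot(n);print(n,fit(p,np.array([551.,-11]),-.557))
    if n=="wrist": cv2.imwrite("pics/w.png",p["pixels"][:,:,::-1])
s=r.sense();print(s["time"],s["tool_pos"],s["tcp_rot"],s["ft_force"],s["joint_pos"],s["finger_gap"])
E
```

```text
time: 1.75
tool_pos: [468.9, -141.2, 231.7]
tcp_rot: [180.0, -0.0, 19.5]
ft_force: [0.4, -0.5, 0.1]
finger_gap: -0.2
grip_force: 0.0
time: 2.5
tool_pos: [549.2, -15.4, 231.3]
tcp_rot: [180.0, 0.0, 19.5]
ft_force: [-0.3, -0.0, 0.1]
finger_gap: -0.1
grip_force: 0.0
wrist (array([549.98346032, -11.10855105]), np.float64(-32.07186558650203), np.float64(59.41649854183197), 9154, np.float64(54.255563766256095))
top (array([551.75636004, -11.06870516]), np.float64(-32.59725099773458), np.float64(1.6367768049240112), 373, np.float64(56.710974437785374))
side (array([552.33716846,  -9.36193009]), np.float64(-32.85998892512427), np.float64(83.53535223007202), 764, np.float64(55.796697710859135))
2.65 [549.33637126 -15.34890993 231.43732441] [ 1.79986517e+02 -4.60291230e-03  1.94414760e+01] [ 0.2526046  -0.37414771 -0.06256551] [-6.93961456e+00 -3.47216936e-01  9.33970280e+01 -1.00477492e-02
  8.69400744e+01  6.36194455e+01] -0.17429272629772874
```

View pics/w.png

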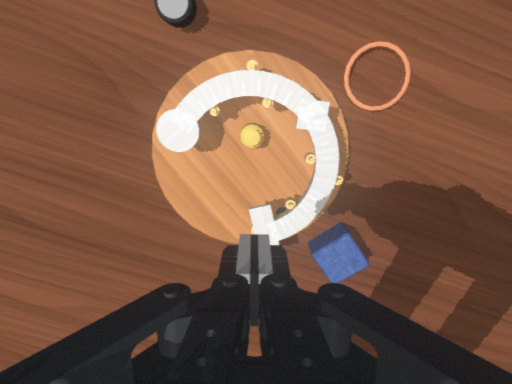

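The wrist view shows the whole plate (178,130), the diamond (313,115), and the crossbar (262,222) partly behind the fingers. I'm using centre (551,-10.7), yaw -32.2°. Next I go above the round end and check the fit from there.

```bash
python3 -m jog '[0.018,-0.036,0.005,0,0,0, 0.0358,-0.0714,0.030,0,0,0, 0.0358,-0.0714,0.080,0,0,0, 0.0358,-0.0714,0.110,0,0,0, 0.0358,-0.0714,0.130,0,0,0, 0.0358,-0.0714,0.140,0,0,0, 0.0358,-0.0714,0.140,0,0,0, 0.0358,-0.0714,0.140,0,0,0]'
python3 - <<'E'
from bench import r
from h import *
for n in("wrist","top","side"):
    p=r.snapshot(n);print(n,fit(p,np.array([551.,-11]),-.557))
    if n=="side":cv2.imwrite("pics/s.png",cv2.resize(p["pixels"][130:260,200:350],None,fx=5,fy=4.6)[:,:,::-1])
s=r.sense();print(s["time"],s["tool_pos"],s["tcp_rot"],s["ft_force"],s["joint_pos"],s["finger_gap"])
E
```

```text
time: 3.65
tool_pos: [560.6, 64.8, 92.8]
tcp_rot: [180.0, -0.1, 19.5]
ft_force: [0.6, -0.4, 0.9]
finger_gap: -0.3
grip_force: 0.0
wrist (array([550.21115131, -10.81768606]), np.float64(-32.45705089386231), np.float64(132.2434446811676), 18185, np.float64(54.31250920910383))
top (array([551.41971361, -10.56112561]), np.float64(-31.84061254932304), np.float64(3.1821616888046265), 607, np.float64(56.66212766168496))
side (array([551.86056116,  -9.95459421]), np.float64(-33.01265289596858), np.float64(42.13445281982422), 745, np.float64(55.95403530869493))
3.8 [560.40884084  64.9606995   92.56421406] [ 1.79964478e+02 -1.13165267e-01  1.95243360e+01] [ 0.1937369  -0.54485583  0.27701815] [1.40409577e+00 8.13657748e+00 9.94716401e+01 1.50662049e-03
 7.22731816e+01 7.18793376e+01] -0.001604166662048735
```

View pics/s.png

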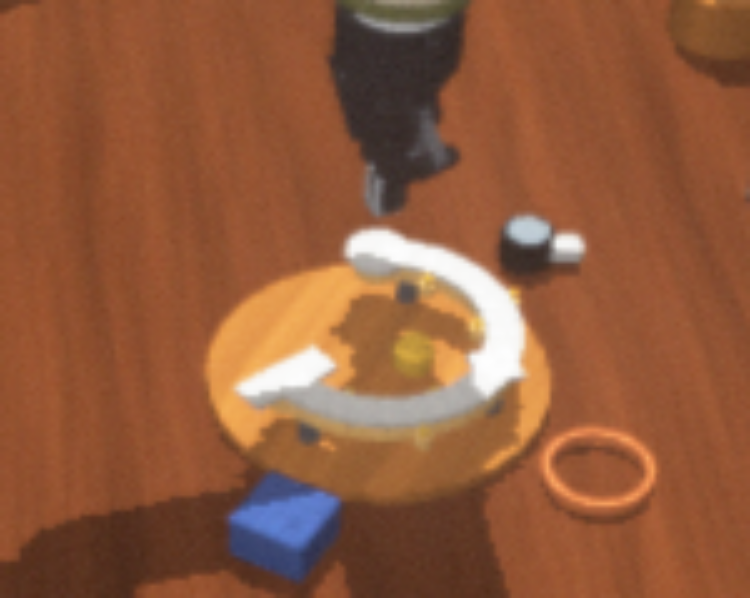

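The side view shows the shut fingers just above the round plate at (375,245). Descending slowly.

```bash
python3 -m jog '[0,0,0.012,0,0,0, 0,0,0.024,0,0,0, 0,0,0.030,0,0,0, 0,0,0.032,0,0,0, 0,0,0.032,0,0,0, 0,0,0.032,0,0,0]'
python3 - <<'E'
from bench import r
s=r.sense();print(s["time"],s["tool_pos"],s["tcp_rot"],s["ft_force"])
E
```

```text
time: 4.55
tool_pos: [559.9, 65.0, 59.7]
tcp_rot: [180.0, -0.0, 19.5]
ft_force: [-0.1, -0.2, 0.8]
finger_gap: -0.1
grip_force: 0.0
4.55 [559.89758857  64.95435098  59.73227639] [ 1.79985758e+02 -4.06196705e-02  1.95260087e+01] [-0.10703329 -0.15737813  0.77302336]
```

```bash
python3 -m jog '[0,0,0.002,0,0,0, 0,0,0.004,0,0,0, 0,0,0.006,0,0,0, 0,0,0.007,0,0,0, 0,0,0.008,0,0,0, 0,0,0.008,0,0,0, 0,0,0.008,0,0,0]'
python3 - <<'E'
from bench import r
s=r.sense();print(s["time"],s["tool_pos"],s["tcp_rot"],s["ft_force"])
E
```

```text
time: 5.42
tool_pos: [559.6, 65.0, 51.4]
tcp_rot: [180.0, -0.0, 19.5]
ft_force: [0.2, 0.0, 3.2]
finger_gap: 0.3
grip_force: 1.5
5.425 [559.61936897  64.97165179  51.40950939] [ 1.79998468e+02 -1.12282395e-02  1.95249290e+01] [0.24317388 0.03075351 3.17987367]
```

```bash
python3 -m jog '[0,0,0.0013,0,0,0, 0,0,0.0026,0,0,0, 0,0,0.0026,0,0,0, 0,0,0.0026,0,0,0]'
python3 - <<'E'
from bench import r
import numpy as np
s=r.sense();print(s["tool_pos"],s["ft_force"])
c=np.array([551,-10.6]);y=np.radians(19.52)
T=np.array([[np.cos(y),np.sin(y)],[np.sin(y),-np.cos(y)]])
a=np.radians(83.6-np.linspace(0,232,33));P=c+75*np.c_[np.cos(a),np.sin(a)]
prev=s["tool_pos"][:2]
for k in range(4):
    q=P[1+8*k:9+8*k];print("[%s]"%", ".join("%.4f,%.4f,0,0,0,0"%tuple(v) for v in (q-prev)@T.T/1000));prev=q[-1]
E
```

```text
time: 5.92
tool_pos: [559.6, 65.0, 48.8]
tcp_rot: [180.0, -0.0, 19.5]
ft_force: [-0.4, 0.6, 3.9]
finger_gap: -0.1
grip_force: 2.0
[559.6465038   64.9879867   48.78185493] [-0.3978178   0.56314565  3.90262429]
[0.0076,0.0056,0,0,0,0, 0.0152,0.0113,0,0,0,0, 0.0220,0.0178,0,0,0,0, 0.0280,0.0253,0,0,0,0, 0.0329,0.0333,0,0,0,0, 0.0368,0.0420,0,0,0,0, 0.0396,0.0511,0,0,0,0, 0.0412,0.0604,0,0,0,0]
[0.0004,0.0095,0,0,0,0, -0.0004,0.0189,0,0,0,0, -0.0024,0.0282,0,0,0,0, -0.0055,0.0372,0,0,0,0, -0.0097,0.0456,0,0,0,0, -0.0150,0.0535,0,0,0,0, -0.0212,0.0607,0,0,0,0, -0.0283,0.0670,0,0,0,0]
[-0.0078,0.0054,0,0,0,0, -0.0163,0.0097,0,0,0,0, -0.0252,0.0129,0,0,0,0, -0.0344,0.0150,0,0,0,0, -0.0439,0.0159,0,0,0,0, -0.0533,0.0156,0,0,0,0, -0.0627,0.0141,0,0,0,0, -0.0718,0.0115,0,0,0,0]
[-0.0087,-0.0038,0,0,0,0, -0.0168,-0.0086,0,0,0,0, -0.0243,-0.0145,0,0,0,0, -0.0310,-0.0212,0,0,0,0, -0.0367,-0.0288,0,0,0,0, -0.0415,-0.0370,0,0,0,0, -0.0452,-0.0457,0,0,0,0, -0.0478,-0.0548,0,0,0,0]
```

```bash
python3 -m jog '[0.0076,0.0056,0,0,0,0, 0.0152,0.0113,0,0,0,0, 0.0220,0.0178,0,0,0,0, 0.0280,0.0253,0,0,0,0, 0.0329,0.0333,0,0,0,0, 0.0368,0.0420,0,0,0,0, 0.0396,0.0511,0,0,0,0, 0.0412,0.0604,0,0,0,0]'
python3 - <<'E'
from bench import r
from h import *
s=r.sense();x=s["tool_pos"];d=x[:2]-[551,-10.6];print(x,np.hypot(*d),np.degrees(np.arctan2(d[1],d[0])),s["ft_force"])
E
```

```text
time: 6.92
tool_pos: [619.1, 21.3, 48.8]
tcp_rot: [180.0, -0.0, 19.5]
ft_force: [-1.4, 2.1, 3.1]
finger_gap: -0.3
grip_force: 2.1
[619.06020704  21.30671184  48.8148532 ] 75.16801210379718 25.11724344763401 [-1.37070525  2.10135037  3.12489584]
```

```bash
python3 -m jog '[0.0004,0.0095,0,0,0,0, -0.0004,0.0189,0,0,0,0, -0.0024,0.0282,0,0,0,0, -0.0055,0.0372,0,0,0,0, -0.0097,0.0456,0,0,0,0, -0.0150,0.0535,0,0,0,0, -0.0212,0.0607,0,0,0,0, -0.0283,0.0670,0,0,0,0]'
python3 - <<'E'
from bench import r
from h import *
s=r.sense();x=s["tool_pos"];d=x[:2]-[551,-10.6];print(x,np.hypot(*d),np.degrees(np.arctan2(d[1],d[0])),s["ft_force"])
p=r.snapshot("top");print(fit(p,np.array([551.,-11]),-.557))
E
```

```text
time: 7.92
tool_pos: [614.1, -51.4, 48.8]
tcp_rot: [180.0, -0.0, 19.5]
ft_force: [0.7, 2.2, 4.5]
finger_gap: -0.1
grip_force: 2.1
[614.14785362 -51.44110275  48.83005471] 75.20403639714274 -32.89291498259447 [0.65095714 2.17074207 4.53863991]
(array([551.29091806, -10.82650308]), np.float64(-31.59090718893379), np.float64(2.437726378440857), 538, np.float64(50.422244570280455))
```

The collar hasn't shifted, and its top reads 50.4 mm against 56.7 mm before, so it's about 6 mm down. Continuing.

```bash
python3 -m jog '[-0.0078,0.0054,0,0,0,0, -0.0163,0.0097,0,0,0,0, -0.0252,0.0129,0,0,0,0, -0.0344,0.0150,0,0,0,0, -0.0439,0.0159,0,0,0,0, -0.0533,0.0156,0,0,0,0, -0.0627,0.0141,0,0,0,0, -0.0718,0.0115,0,0,0,0]'
python3 -m jog '[-0.0087,-0.0038,0,0,0,0, -0.0168,-0.0086,0,0,0,0, -0.0243,-0.0145,0,0,0,0, -0.0310,-0.0212,0,0,0,0, -0.0367,-0.0288,0,0,0,0, -0.0415,-0.0370,0,0,0,0, -0.0452,-0.0457,0,0,0,0, -0.0478,-0.0548,0,0,0,0]'
python3 - <<'E'
from bench import r
from h import *
s=r.sense();x=s["tool_pos"];d=x[:2]-[551,-10.6];print(x,np.hypot(*d),np.degrees(np.arctan2(d[1],d[0])),s["ft_force"])
p=r.snapshot("top");print(fit(p,np.array([551.,-11]),-.557))
E
```

```text
time: 8.98
tool_pos: [549.9, -85.9, 48.8]
tcp_rot: [180.0, -0.0, 19.5]
ft_force: [3.4, -0.3, 3.6]
finger_gap: 0.0
grip_force: 2.1
time: 9.98
tool_pos: [486.5, -49.5, 48.6]
tcp_rot: [-180.0, 0.0, 19.5]
ft_force: [1.2, -2.0, 4.1]
finger_gap: -0.3
grip_force: 2.1
[486.53430869 -49.50677305  48.6371225 ] 75.29649623530723 -148.88789275779146 [ 1.15012883 -2.0248009   4.10151044]
(array([551.25837521, -11.06481472]), np.float64(-31.525257444700763), np.float64(6.075764536857605), 539, np.float64(50.41523700395296))
```

At the crossbar centre. Settling briefly, then lifting straight off.

```bash
python3 -m jog '[0,0,0,0,0,0, 0,0,-0.002,0,0,0, 0,0,-0.004,0,0,0, 0,0,-0.007,0,0,0, 0,0,-0.012,0,0,0, 0,0,-0.025,0,0,0, 0,0,-0.055,0,0,0, 0,0,-0.085,0,0,0]'
python3 -m jog '[0,0,-0.025,0,0,0, 0,0,-0.040,0,0,0, 0,0,-0.040,0,0,0, 0,0,-0.040,0,0,0]'
python3 - <<'E'
from bench import r
from h import *
for n in("wrist","top","side"):
    p=r.snapshot(n);print(n,fit(p,np.array([551.,-11]),-.557))
    if n=="side":cv2.imwrite("pics/e.png",cv2.resize(p["pixels"][130:260,200:350],None,fx=5,fy=4.6)[:,:,::-1])
print(r.sense()["ft_force"])
E
```

```text
time: 11.02
tool_pos: [487.0, -50.1, 135.2]
tcp_rot: [180.0, -0.0, 19.5]
ft_force: [0.5, -0.2, 0.1]
finger_gap: -0.3
grip_force: 0.0
time: 11.52
tool_pos: [486.4, -49.9, 172.6]
tcp_rot: [-180.0, 0.1, 19.5]
ft_force: [0.1, 0.0, -0.4]
finger_gap: -0.1
grip_force: 0.0
wrist (array([549.87535019, -11.21098899]), np.float64(-32.205511116160345), np.float64(108.37295496463776), 12388, np.float64(54.2263545231855))
top (array([551.51854825, -10.81000476]), np.float64(-31.672876224652413), np.float64(2.4509804248809814), 367, np.float64(56.72734624869703))
side (array([552.14031013,  -9.48975622]), np.float64(-32.88603701560234), np.float64(67.11911487579346), 757, np.float64(55.948972968630386))
[ 0.15546861  0.97788666 -0.28259612]
```

View pics/e.png

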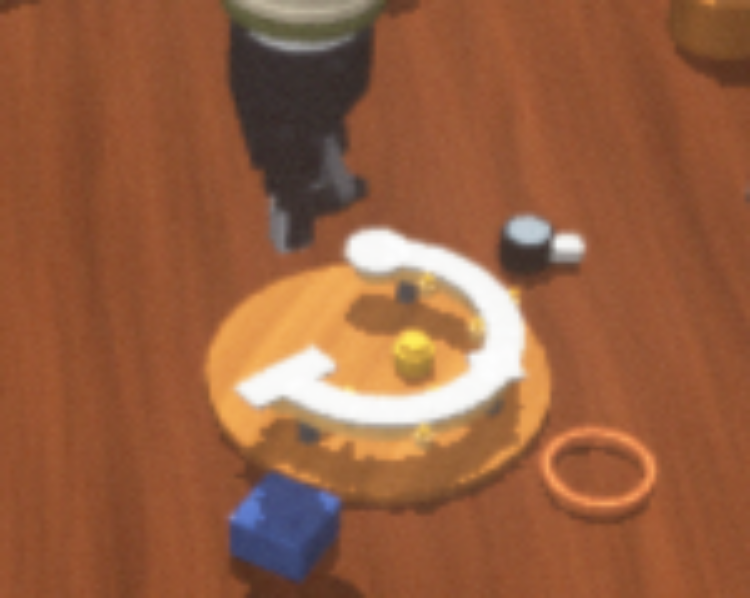

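The collar is back up at its resting height and unshifted, the weight, loupe, box and bangle are in place, and the fingers are clear above the crossbar at (290,240).

```bash
python3 -c "
from bench import r
print(r.hand_in())"
```

```text
the job is handed in; nothing more can be done
None
```

I stroked the collar from the round end, over the diamond, to the crossbar in one pass, with the rest about 6 mm down at each check. I then lifted clear, found the collar unshifted and back at its resting height, and handed in at about 12 s; no verdict came back.

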